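# Shut the waffle iron and set its browning wheel

## Task

Get the waffle iron ready for preheating: bring its half-open lid down and press the front lip until the spring catch clicks and holds the lid fully shut. Then roll the ribbed browning wheel on top of the lid until its white bar stands level with the two small pointers beside it. Leave the other things on the worktop where they are.

Things in the scene. Friction and masses are not known exactly. Their poses are not given: they have to be found in the camera images.
- iron: small round waffle iron, 150 mm across, black base, aluminium lid, fixed to the worktop. Origin: centre of its underside, on the worktop; x points from its front (lip and catch) to the hinge at its back, y to its left, z up. Base top 48 mm, shut lid top 84 mm above the worktop
- lid (a joint): lid angle (rad): 0 = fully shut, grows as it opens, at most 1.8; starts at 0.6 to 1.05. At about 0.09 a hook under the lip meets a sprung roller catch on the base's front; from there about 12 N down at the lip (more nearer the hinge) takes it over the roller; past about 0.045 the catch snaps it to 0 and holds it
- hinge (a point): middle of the lid's hinge axis, 83 mm behind the iron's centre, 52 mm above the worktop; the axis runs along the iron's y. The hinge is stiff: the lid stays at any angle, 1 to 4 N at the lip moves it
- lip (a point): moves with the lid: middle of the upper face of the black lip on the lid's front edge. Lip 60 mm wide, 14 mm thick; from here 14 mm to its front end, 13 mm back to the lid's rim. 175 mm from the hinge axis along the lid and 24 mm outward from it; 76 mm above the worktop when shut. Its x points along the lid to the hinge, z outward from the lid's upper face
- wheel_crown (a point): fixed to the lid: top of the browning wheel's rim, between the pointers. Lid shut: 15 mm in front and 36 mm right (-y) of the iron's centre, 99 mm above the worktop. Wheel radius 24 mm, 12 mm wide, axis along the iron's y, 24 mm below this point; half-round cheeks either side end 3.5 mm (pointers 2 mm) below the rim, so only the rim can be touched
- wheel (a joint): wheel angle (rad): 0 = white bar (5 mm wide) on top, level with the pointers; positive = bar turned towards the hinge. Dragging the top of the rim towards the iron's front lowers it, 1 rad per 24 mm. Starts at 0.45 to 1.05, stops at -1.3 and 1.3, stays where it is left. 0.6 N along the rim turns it: a fingertip pressing with about 4 N drives it by friction, after slipping 1 to 3 mm
- honey: honey jar with a red cap, 60 mm across, 86 mm tall, to the right of the iron; origin under its centre
- teaspoon: steel teaspoon, 138 x 28 x 12 mm, lying to the left of the iron; origin under its centre
- mug: pink mug, 86 mm across, 94 mm tall, on the left; origin under its centre
- spatula: blue spatula, 311 x 52 x 16 mm, lying on the right; origin under its centre
- timer: white round kitchen timer, 64 mm across, 49 mm tall, on the right; origin under its centre
- scissors: kitchen scissors with yellow handles, 206 x 84 x 11 mm, lying on the far left; origin under their centre

How it is judged:
On the way, in this order (a step that is already met when the one before it is completed fails the run):
1. the lid is pressed past its catch and fully shut (value of joint lid below 0.02 rad), for 0.3 s.
2. the wheel's bar is level with the pointers, the lid still shut (value of joint lid below 0.02 rad and value of joint wheel between -0.13 and 0.13 rad), for 0.2 s.
At the end, for the whole second after the job is handed in: The lid is held shut by its catch (within 0.02 rad) and the wheel is at rest with its bar within 0.13 rad (3 mm along the rim) of the pointers; honey, teaspoon, mug, spatula, timer and scissors are within 30 mm of where they stood (all of step 2 and velocity of joint wheel between -0.05 and 0.05 rad/s); the robot touches nothing.
It fails at once if another thing on the worktop is pushed more than 30 mm away or knocked over (distance of any of honey, teaspoon, mug, spatula, timer, scissors from where it was at the start of the episode above 0.03 m or angle between any of honey, mug's own z axis and vertical above 0.5 rad).
It also fails if it takes over 59 s, if anything falls off the work surface, if the arm or the gripper's body presses on something with over 40 N, if the wrist force passes 120 N, or if a joint passes its speed limit or range.

## Robot

A 7-joint arm with a two-finger parallel gripper is mounted at the origin on a cart in front of the work surface, level with it; the furniture and walls round the work are solid. World frame = base frame: x ahead of the robot, y to its left, z up, the work surface at z = 0. Lengths are in m, angles in rad, forces in N, time in s.
With the tool pointing down it reaches from about 0.4 to 0.85 m from the base axis. Payload 4.5 kg.
Tool frame: the origin (TCP) lies at the very end of the fingers, on their centre line; the grasp point (between the pads) lies 19 mm behind it; z points along the fingers, y is the line along which they close (so a half turn about z gives the same grasp; the last joint's range is limited). The gripper opens to 88 mm and grips with 3 to 60 N. Pads are 18 mm wide; open, the fingers measure 123 mm over their backs; the gripper's body (75 mm by 187 mm) begins 45 mm behind the grasp point.
Start: joints at [-1.28, 0.689, -0.195, 1.565, 0.157, 0.902, -0.215], TCP at [0.159, 0.605, 0.239] pointing down, gripper open.
Joint ranges: [-3.01, 3.01], [-0.46, 2.08], [-1.47, 1.51], [0.13, 2.56], [-1, 4.14], [0.04, 2.09], [-2.66, 2.66]. Speed limits (rad/s): [2.57, 2.57, 3.14, 3.14, 3.14, 3.14, 3.14].

## Interface

Orientations are given as a unit quaternion [x, y, z, w].
In Python, from plant import r, optics gives the robot as it stands.
- The arm moves only by the tool servo_tool, never from a script. Its arguments are lists of equal length, an entry for each row: "translation": the shift along the tool's x, y, z in m, a list of three; "turn": the turn, a rotation vector about the tool's x, y, z in rad, a list of three. In form: {"translation": [[dx, dy, dz], ...], "turn": [[rx, ry, rz], ...]}. A call has 1 to 10 rows; each row shifts and turns the commanded pose from where the row before left it, along the tool's axes as they then stand; what a row does not reach is not made up. A row lasts 1/8 s, in which the tool goes at most 62.5 mm and 10.7 degrees, less where a joint would pass 70% of its speed; a pose out of reach is approached as far as the arm can. A call is refused whole if a number of a shift passes 0.0625 or a number of a turn 0.188, either way. A call with a gripper value outside its range is refused whole. "grip" is the opening, from 0 (shut) to 1 (fully open), set as the call begins (left out, the last holds). The fingers move at their own pace and stop on an object; "grip_force" is the grip in N (left out, the last holds). Time passes only in rows, so rows that do not move let the fingers close. It gives the time, the measured TCP pose, the force, the opening and the grip force at its end, in the units of the state.
- r.get_state(): the state, without advancing time (a new reading comes with each control period).
- optics.snapshot(name): name is "side" or "top"; returns a dict with "img" (384x512x3 uint8, red, green, blue), "z_map" (384x512 float32, m along the optical axis (not along the pixel's ray), 0 where there is no reading), "mtx" (3x3 intrinsics, pixels), "k1" (the pictures are not rectified: a ray, as slopes to the right and down, at radius r is drawn at 1 + k1 r^2 times it, then the intrinsics apply), "R" (3x3) and "t" (3): a world point X has camera coordinates R X + t. Camera axes: x right, y down, z forward; pixel columns grow to the right and rows downward; lengths in m; the calibration is good to about 2 mm. A picture is of the moment at which its call begins.
- r.finish_job(): hands the job in; it is judged then, once.
The state is a dict: "clock": time; "q": joint angles; "qd": joint speeds; "joint_torque": joint torques, N m; "tool_pos": TCP position; "eef_rot": TCP orientation; "contact_force": force on the tool from outside, world axes, zero at the start; "moment": the same for the moment, N m; "opening": opening from 0.0 (shut) to 1.0 (fully open); "finger_force": force on a finger pad.
Only numpy, scipy, OpenCV 4.12 (cv2) and the standard library are available. Lean on these libraries where they do the work, as an engineer would, in place of code of your own. Each camera call takes 0.05 s, during which the arm holds its last target. There are 200 camera calls.

## Working session

There is one attempt and no reset: what is moved stays moved. The work goes in short steps, Python scripts to look and compute and a tool call to move; the robot and the scene stay as the last step left them, time stands still between calls to the robot, and variables do not carry over. Pictures are saved under pics/ and viewed, at most 10 in all, crops included, and the job is handed in when it is done.

Besides the shell and the picture viewer there is one more tool, called after "Emit:" as a command line: name --argument value ..., lists and objects as JSON in quotes. servo_tool: Moves the arm, as the interface text tells. Its arguments: {"type":"object","properties":{"translation":{"type":"array"},"turn":{"type":"array"},"grip":{"type":"number"},"grip_force":{"type":"number"}},"required":["translation","turn"]}

```bash
mkdir -p pics; cat > h.py <<'E'
import numpy as np, cv2
from plant import r, optics
def world(s,u,v,d=None):
    K=s["mtx"]; xd=np.array([(u-K[0,2])/K[0,0],(v-K[1,2])/K[1,1]]); x=xd.copy()
    for _ in range(20): x=xd/(1+s["k1"]*(x@x))
    if d is None:
        w=s["z_map"][int(v)-1:int(v)+2,int(u)-1:int(u)+2]; d=np.median(w[w>0])
    return s["R"].T@(np.array([x[0]*d,x[1]*d,d])-s["t"])
def proj(s,X):
    c=s["R"]@np.array(X)+s["t"]; x=c[:2]/c[2]; x=x*(1+s["k1"]*(x@x)); K=s["mtx"]
    return K[0,0]*x[0]+K[0,2],K[1,1]*x[1]+K[1,2]
def snap(n,f):
    s=optics.snapshot(n); np.savez(f+".npz",**s); cv2.imwrite("pics/"+f+".png",s["img"][:,:,::-1]); return s
E
python3 - <<'E'
from h import *
a=snap("top","top1");b=snap("side","side1")
im=np.hstack([a["img"],b["img"]])
cv2.imwrite("pics/t2.png",cv2.resize(a["img"],(800,600))[:,:,::-1])
cv2.imwrite("pics/s2.png",cv2.resize(b["img"],(800,600))[:,:,::-1])
print(r.get_state())
for s in(a,b): print(-s["R"].T@s["t"],s["R"],s["k1"])
E
```

```text
{'clock': 0.1, 'q': array([-1.28018071,  0.68991344, -0.19452665,  1.5662149 ,  0.15729406,
        0.90248095, -0.2151251 ]), 'qd': array([ 5.74875320e-05, -2.18305339e-03,  8.99390192e-04, -4.49600806e-03,
       -1.07957765e-03,  1.37575708e-03,  8.43174368e-05]), 'joint_torque': array([-3.07631999e-03, -5.28509331e+01, -1.27148386e+00, -1.53839189e+01,
       -5.25794306e-02,  1.98325979e-03,  4.63708739e-05]), 'tool_pos': array([0.15864641, 0.60395898, 0.23798877]), 'eef_rot': array([ 1.28030635e-01,  9.91769880e-01, -8.11554657e-04, -5.18527604e-05]), 'contact_force': array([-0.39562914,  0.21124763, -0.22383368]), 'moment': array([-0.02418729,  0.01934288,  0.01101496]), 'finger_force': 0.0, 'opening': 1.0011878394154032}
[0.34862516 0.07125737 1.34879961] [[ 0.0258878  -0.9994623   0.02012291]
 [-0.99025954 -0.02839382 -0.13630788]
 [ 0.13680595 -0.01639819 -0.99046213]] -0.0020755767510943586
[-0.08016295  1.38273502  1.1626095 ] [[-0.9068289  -0.42087385  0.02294653]
 [-0.2670027   0.53146336 -0.80390065]
 [ 0.32614552 -0.73512713 -0.59432079]] -0.18141554469079163
```

View pics/t2.png

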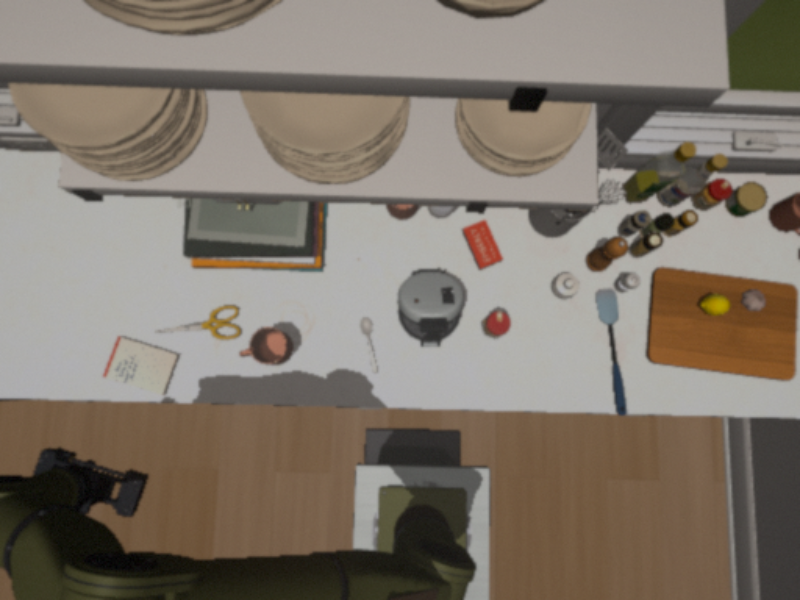

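View pics/s2.png

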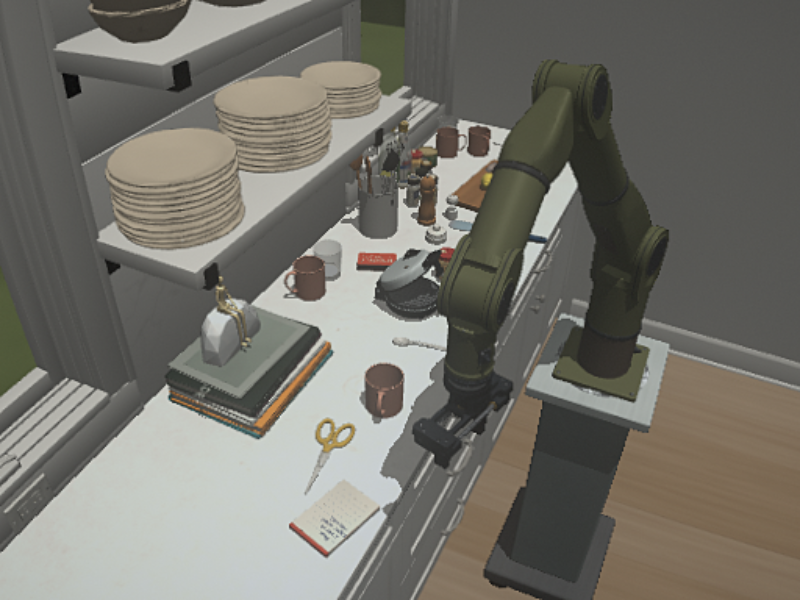

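The top view shows the iron at about (432,303) of 800x600, with its lip to the front at (431,330), the honey at (497,322) and the spoon at (369,345). The side view shows the half-open lid at (405,270). I'll enlarge both.

```bash
python3 - <<'E'
from h import *
a=np.load("top1.npz");b=np.load("side1.npz")
A=cv2.resize(a["img"][165:230,240:340],(800,520),interpolation=cv2.INTER_CUBIC)
cv2.imwrite("pics/tc.png",A[:,:,::-1])
for c in [(276,195),(276,210),(270,180),(276,218),(318,205),(240,180),(318,215)]: print(c,world(a,*c).round(4))
# points above table near iron
m=[]
for v in range(165,235):
  for u in range(245,302):
    p=world(a,u,v); m.append((u,v,*p))
m=np.array(m); 
t=m[m[:,4]<0.01]; print("table z",np.median(t[:,4]))
h=m[m[:,4]>0.03]; print(h[:,2:].min(0),h[:,2:].max(0))
for x in np.arange(h[:,2].min(),h[:,2].max(),.01):
  q=h[abs(h[:,2]-x)<.005]
  if len(q): print(x.round(3),q[:,3].min().round(3),q[:,3].max().round(3),np.median(q[:,4]).round(3),q[:,4].max().round(3))
E
```

```text
(276, 195) [ 0.5139 -0.0014  0.153 ]
(276, 210) [ 0.4601 -0.0009  0.1774]
(270, 180) [0.5733 0.0184 0.1086]
(276, 218) [ 0.443  -0.0096  0.0465]
(318, 205) [ 0.4913 -0.1579  0.0845]
(240, 180) [ 0.5899  0.1299 -0.002 ]
(318, 215) [ 0.4577 -0.1636  0.0538]
table z -0.00011048708119016246
[ 0.43187613 -0.0758307   0.03229635] [0.61259197 0.07128925 0.17916519]
0.432 -0.026 0.016 0.039 0.043
0.442 -0.029 0.024 0.046 0.14
0.452 -0.043 0.042 0.142 0.178
0.462 -0.057 0.05 0.175 0.179
0.472 -0.065 0.058 0.137 0.175
0.482 -0.069 0.065 0.142 0.169
0.492 -0.072 0.069 0.152 0.165
0.502 -0.076 0.07 0.155 0.162
0.512 -0.075 0.07 0.151 0.157
0.522 -0.075 0.071 0.146 0.151
0.532 -0.073 0.071 0.139 0.152
0.542 -0.073 0.071 0.132 0.149
0.552 -0.074 0.071 0.125 0.147
0.562 -0.071 0.068 0.118 0.124
0.572 -0.064 0.065 0.11 0.116
0.582 -0.057 0.058 0.103 0.111
0.592 -0.047 0.043 0.096 0.102
0.602 -0.044 0.042 0.084 0.09
0.612 -0.032 0.035 0.065 0.07
```

View pics/tc.png

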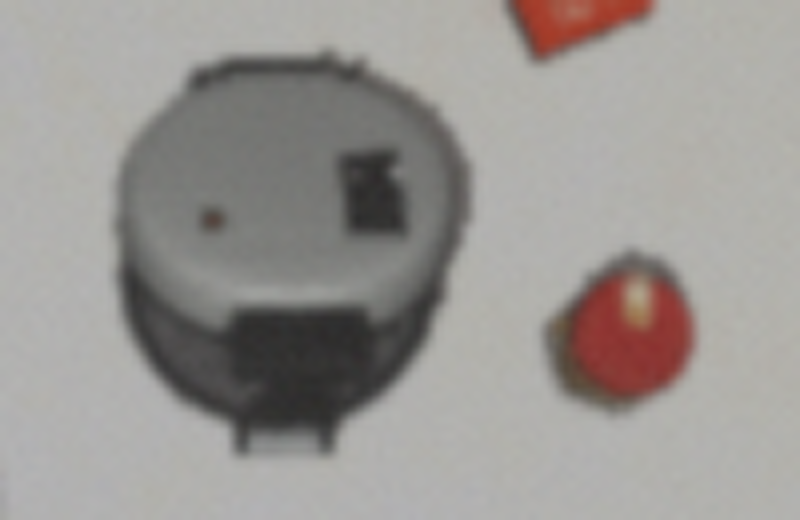

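The enlarged view shows the hinge at (280,65), the wheel housing at (375,195), the lip at (302,340), the catch at (285,440) and the honey cap at (632,330). Next I'll fit the iron's pose.

```bash
cat >> h.py <<'E'
def iron2world(p,pose):
    x,y,yaw=pose; c,s=np.cos(yaw),np.sin(yaw); return np.array([x+c*p[0]-s*p[1],y+s*p[0]+c*p[1],p[2]])
def lidpt(p,th):  # p in iron frame with lid shut
    dx,dz=p[0]-.083,p[2]-.052; c,s=np.cos(th),np.sin(th)
    return np.array([.083+c*dx+s*dz,p[1],.052-s*dx+c*dz])
E
python3 - <<'E'
from h import *
a=np.load("top1.npz"); a={k:a[k] for k in a}
P=[];Q=[]
for v in range(165,235):
  for u in range(245,302):
    p=world(a,u,v,a["z_map"][v,u]); Q.append((u,v,*p))
Q=np.array(Q)
g=Q[(Q[:,2]>.505)&(Q[:,2]<.58)&(abs(Q[:,3])<.055)&(Q[:,4]>.08)&~((Q[:,3]<-.01)&(Q[:,2]>.49)&(Q[:,2]<.575))][:,2:]
A=np.c_[g[:,:2],np.ones(len(g))]; c,res,_,_=np.linalg.lstsq(A,g[:,2],rcond=None)
print(c,len(g),np.sqrt(res/len(g)))
th=np.arctan(np.hypot(c[0],c[1])); yaw=np.arctan2(-c[1],-c[0]); print("theta",th,"yaw",yaw)
# hinge x: plane is 32mm out from axis
y0=-.0015; xh=(0.052+.032/np.cos(th)-c[2]-c[1]*y0)/c[0]; print("hinge x",xh,"centre x",xh-.083)
for n,(u,v) in dict(catch=(285,445),hingeL=(195,75),hingeR=(365,68),lipL=(230,310),lipR=(375,310),wheel=(375,190),honey=(632,330)).items():
  print(n,world(a,240+u/8,165+v/8).round(4))
# base edges at each row: table boundary
h=Q[Q[:,4]>.025]
print(h[h[:,3]<-.0][:, :0].shape, h[(h[:,2]>.47)&(h[:,2]<.6)][:,3].min(), h[:,3].max())
E
```

```text
[-0.70359577 -0.05089872  0.51350483] 373 [0.00223228]
theta 0.6143639073748334 yaw 0.07221505685956832
hinge x 0.6003734455968506 centre x 0.5173734455968506
catch [ 0.4338 -0.0088  0.039 ]
hingeL [0.6036 0.0375 0.0552]
hingeR [ 0.6203 -0.0464  0.0007]
lipL [0.4828 0.0228 0.1557]
lipR [ 0.485  -0.0392  0.1515]
wheel [ 0.5372 -0.0386  0.149 ]
honey [ 0.4868 -0.1615  0.0844]
(797, 0) -0.07583069736255085 0.0712892503244622
```

Emit:
servo_tool --translation '[[0,0,0],[0,0,0],[-0.046,-0.03,0],[-0.046,-0.03,0],[-0.046,-0.03,0],[-0.046,-0.03,0],[-0.046,-0.03,0],[-0.046,-0.03,0],[0,0,0]]' --turn '[[0,0,-0.153],[0,0,-0.153],[0,0,0],[0,0,0],[0,0,0],[0,0,0],[0,0,0],[0,0,0],[0,0,0]]' --grip 0

```text
clock: 1.23
tool_pos: [0.4489, 0.4333, 0.2378]
eef_rot: [-0.02, 1.0, -0.002, 0.001]
contact_force: [0.6, -0.1, 0.6]
opening: 0.012
finger_force: 0.0
```

Emit:
servo_tool --translation '[[0,-0.055,0],[0,-0.055,0],[0,-0.055,0],[0,-0.055,0],[0,-0.055,0],[0,-0.055,0],[0,-0.055,0],[0,-0.055,0],[0,0,0],[0,0,0]]' --turn '[[0,0,0],[0,0,0],[0,0,0],[0,0,0],[0,0,0],[0,0,0],[0,0,0],[0,0,0],[0,0,0],[0,0,0]]'

```text
clock: 2.48
tool_pos: [0.4647, 0.0002, 0.2387]
eef_rot: [-0.025, 1.0, 0.001, 0.0]
contact_force: [-0.0, 0.1, 0.1]
opening: 0.005
finger_force: 0.0
```

Emit:
servo_tool --translation '[[0,-0.005,0.027],[0,0,0.027],[0.005,0,0.01],[0.005,0,0.01],[0.005,0,0.01],[0.005,0,0.01],[0,0,0]]' --turn '[[0,0,0],[0,0,0],[0,0,0],[0,0,0],[0,0,0],[0,0,0],[0,0,0]]'

```text
clock: 3.35
tool_pos: [0.4446, -0.0047, 0.1444]
eef_rot: [-0.027, 1.0, 0.001, -0.001]
contact_force: [-1.2, 0.1, 0.3]
opening: 0.01
finger_force: 0.0
```

Emit:
servo_tool --translation '[[0.005,0,0.01],[0.004,0,0.01],[0.004,0,0.01],[0.003,0,0.01],[0.001,0,0.004],[0,0,0]]' --turn '[[0,0,0],[0,0,0],[0,0,0],[0,0,0],[0,0,0],[0,0,0]]'

```text
clock: 4.1
tool_pos: [0.4285, -0.0072, 0.1008]
eef_rot: [-0.025, 1.0, 0.0, 0.0]
contact_force: [0.7, -0.0, 1.0]
opening: 0.005
finger_force: 0.0
```

```bash
python3 - <<'E'
from h import *
b=snap("side","s3")
u,v=proj(b,[.5,0,.08]); print(u,v); u,v=int(u),int(v)
C=b["img"][max(0,v-45):v+45,u-60:u+60]
cv2.imwrite("pics/s3c.png",cv2.resize(C,None,fx=6.6,fy=6.6,interpolation=cv2.INTER_CUBIC)[:,:,::-1])
E
```

```text
267.1530261239128 181.55207187900731
```

View pics/s3c.png

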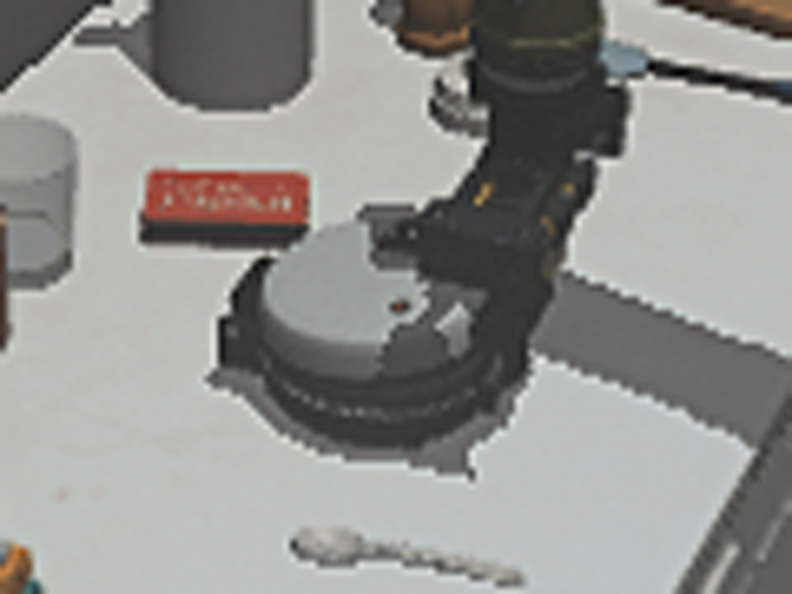

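The lid, around (370,300) in the crop, has followed the fingertip and is nearly shut. I'll press on.

Emit:
servo_tool --translation '[[0.002,0,0.006],[0.001,0,0.006],[0.001,0,0.005],[0,0,0.004],[0,0,0]]' --turn '[[0,0,0],[0,0,0],[0,0,0],[0,0,0],[0,0,0]]'

```text
clock: 4.78
tool_pos: [0.4238, -0.0082, 0.0793]
eef_rot: [-0.025, 1.0, -0.0, -0.001]
contact_force: [0.5, 0.3, -0.9]
opening: 0.007
finger_force: 0.0
```

Emit:
servo_tool --translation '[[0,0,0.003],[0,0,0.003],[0,0,0]]' --turn '[[0,0,0],[0,0,0],[0,0,0]]'

```text
clock: 5.15
tool_pos: [0.4242, -0.0082, 0.0757]
eef_rot: [-0.025, 1.0, -0.0, 0.001]
contact_force: [-2.7, 0.6, 31.7]
opening: -0.001
finger_force: 15.7
```

Emit:
servo_tool --translation '[[0,0,-0.03],[0,0,-0.05],[0,0.06,-0.03],[0,0.06,0],[0,0.06,0],[0,0,0]]' --turn '[[0,0,0],[0,0,0],[0,0,0],[0,0,0],[0,0,0],[0,0,0]]'

```text
clock: 5.9
tool_pos: [0.4152, 0.1737, 0.182]
eef_rot: [-0.029, 1.0, 0.002, 0.001]
contact_force: [0.3, -0.9, -0.7]
opening: 0.005
finger_force: 0.0
```

```bash
python3 - <<'E'
from h import *
a=snap("top","t4");b=snap("side","s4")
T=[]
for s in (a,b):
  u,v=proj(s,[.503,-.038,.099]); print(u,v); iu,iv=int(u),int(v)
  C=s["img"][iv-28:iv+28,iu-20:iu+20]
  T.append(cv2.resize(C,(400,560),interpolation=cv2.INTER_CUBIC)); print("org",iu-20,iv-28)
cv2.imwrite("pics/w4.png",np.hstack(T)[:,:,::-1])
P=np.array([world(a,u,v,a["z_map"][v,u]) for v in range(165,235) for u in range(245,302)])
w=P[P[:,2]>.089]; w=w[abs(w[:,0]-.5)<.1]; print("high pts",len(w),w.mean(0),w.min(0),w.max(0))
h=P[(P[:,2]>.03)&(P[:,2]<.11)]
for x in np.arange(.42,.62,.01):
  q=h[abs(h[:,0]-x)<.005]
  if len(q): print(x.round(3),q[:,1].min().round(3),q[:,1].max().round(3),np.median(q[:,2]).round(3))
E
```

```text
285.233400407931 200.35348137791348
org 265 172
270.4280632847841 172.7382652071712
org 250 144
high pts 140 [0.47160368 0.02864001 0.18831757] [ 0.41431276 -0.04902314  0.08906058] [0.56664125 0.09956724 0.29370772]
0.42 -0.038 0.021 0.076
0.43 -0.034 0.021 0.076
0.44 -0.033 0.021 0.075
0.45 -0.04 0.039 0.079
0.46 -0.055 0.051 0.082
0.47 -0.063 0.058 0.083
0.48 -0.065 0.065 0.083
0.49 -0.073 0.069 0.084
0.5 -0.072 0.07 0.084
0.51 -0.076 0.07 0.085
0.52 -0.076 0.07 0.083
0.53 -0.072 0.07 0.084
0.54 -0.072 0.067 0.083
0.55 -0.068 0.064 0.083
0.56 -0.064 0.06 0.084
0.57 -0.053 0.05 0.083
0.58 -0.042 0.042 0.08
0.59 -0.036 0.042 0.068
0.6 -0.04 0.043 0.066
0.61 -0.035 0.039 0.059
```

View pics/w4.png

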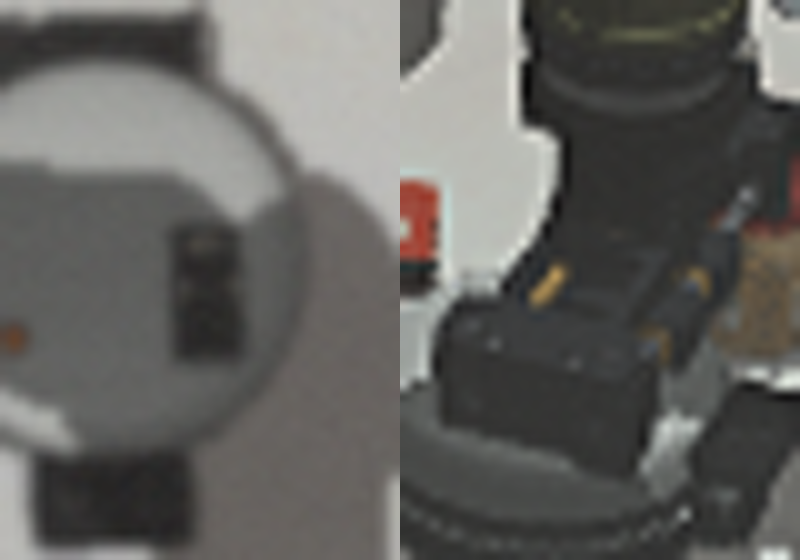

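The lid top sits flat at 83–84 mm, so it is shut. The top crop (left half) shows the wheel housing centred at (210,292) and the bar faintly near (205,240), about 0.85 rad. The gripper blocks the side view. I'll go above the wheel.

Emit:
servo_tool --translation '[[-0.021,-0.0545,0],[-0.021,-0.0545,0],[-0.021,-0.0545,0],[-0.021,-0.0545,0],[0,0,0.03],[0,0,0.032],[0,0,0],[0,0,0]]' --turn '[[0,0,0],[0,0,0],[0,0,0],[0,0,0],[0,0,0],[0,0,0],[0,0,0],[0,0,0]]'

```text
clock: 7.0
tool_pos: [0.51, -0.047, 0.1203]
eef_rot: [-0.024, 1.0, -0.0, 0.0]
contact_force: [-0.1, 0.2, -0.2]
opening: 0.007
finger_force: 0.0
```

Emit:
servo_tool --translation '[[0,0.008,0.01],[0,0,0.008],[0,0,0.001],[0,0,0],[0,0,0]]' --turn '[[0,0,0],[0,0,0],[0,0,0],[0,0,0],[0,0,0]]'

```text
clock: 7.62
tool_pos: [0.5099, -0.0382, 0.1008]
eef_rot: [-0.025, 1.0, -0.0, 0.0]
contact_force: [0.0, 0.3, 0.2]
opening: 0.004
finger_force: 0.0
```

Emit:
servo_tool --translation '[[0,0,0.001],[0,0,0.0005],[0,0,0]]' --turn '[[0,0,0],[0,0,0],[0,0,0]]'

```text
clock: 8.0
tool_pos: [0.5099, -0.0382, 0.0994]
eef_rot: [-0.025, 1.0, -0.0, 0.0]
contact_force: [-0.6, 0.4, 3.7]
opening: 0.006
finger_force: 1.3
```

Emit:
servo_tool --translation '[[0,0,0.0003],[0.002,0,0],[0.002,0,0],[0.002,0,0],[0.002,0,0],[0,0,0]]' --turn '[[0,0,0],[0,0,0],[0,0,0],[0,0,0],[0,0,0],[0,0,0]]'

```text
clock: 8.75
tool_pos: [0.5022, -0.0385, 0.0992]
eef_rot: [-0.025, 1.0, -0.0, 0.001]
contact_force: [0.3, -0.5, 6.0]
opening: 0.005
finger_force: 3.1
```

Emit:
servo_tool --translation '[[0.002,0,0],[0.002,0,0],[0.002,0,0],[0,0,0],[0,0,-0.01],[0,0,-0.06],[0,-0.06,-0.06],[0,-0.06,0],[0,-0.06,0],[0,0,0]]' --turn '[[0,0,0],[0,0,0],[0,0,0],[0,0,0],[0,0,0],[0,0,0],[0,0,0],[0,0,0],[0,0,0],[0,0,0]]'

```text
clock: 10.0
tool_pos: [0.5022, -0.2093, 0.2128]
eef_rot: [-0.019, 1.0, -0.002, -0.001]
contact_force: [0.2, 1.2, -0.8]
opening: 0.005
finger_force: 0.0
```

```bash
cat > look.py <<'E'
import sys
from h import *
n=sys.argv[1]; T=[]
for k in("top","side"):
  s=snap(k,k[0]+n); u,v=proj(s,[.502,-.039,.099]); iu,iv=int(round(u)),int(round(v)); print(k,u,v,"org",iu-12,iv-18)
  T.append(cv2.resize(s["img"][iv-18:iv+18,iu-12:iu+12],(384,576),interpolation=cv2.INTER_CUBIC))
  G=s["img"].astype(int).sum(2)//3
  if k=="top": print(G[iv-9:iv+9,iu-4:iu+5])
cv2.imwrite("pics/w%s.png"%n,np.hstack(T)[:,:,::-1])
E
python3 look.py 5
```

```text
top 285.5088422882602 200.6397662921867 org 274 183
[[173 174 173 174 174 173 174 174 173]
 [167 160 160 160 160 160 163 170 174]
 [132 115 111 108 111 109 127 161 173]
 [104  73  67  66  66  70 102 157 172]
 [100  62  56  54  56  60  98 155 171]
 [102  63  67  68  71  70  96 150 171]
 [103  73  94 109 106  92  92 139 168]
 [105  78 103 124 121  97  97 134 165]
 [108  91  85  91  89  89 116 139 167]
 [111  88  71  63  62  70 102 138 167]
 [107  71  60  60  56  58  84 133 165]
 [106  66  56  54  56  58  78 129 163]
 [108  61  55  54  56  55  71 118 159]
 [109  66  57  53  54  53  70 115 157]
 [110  66  56  58  57  60  73 112 155]
 [122  90  84  84  84  82  90 119 153]
 [152 141 139 137 136 135 136 148 157]
 [177 176 171 170 170 165 160 157 148]]
side 270.74983876001073 172.6767656128116 org 259 155
```

View pics/w5.png

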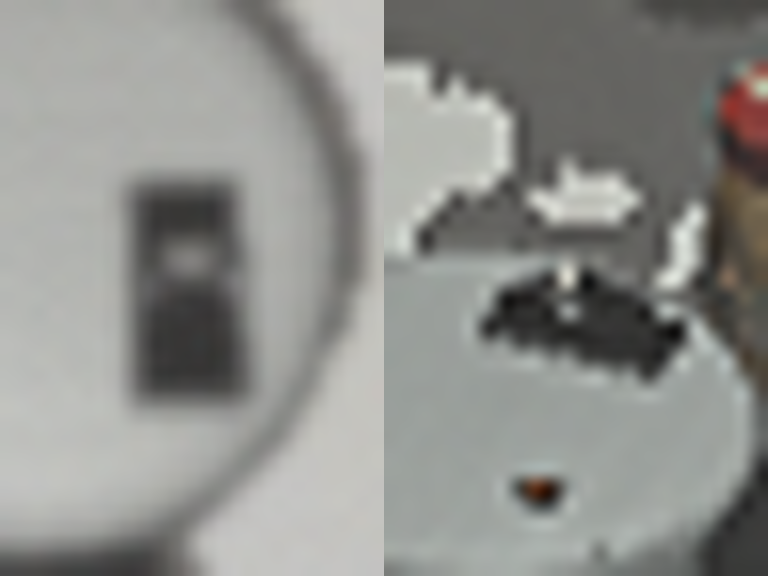

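The top crop shows the bar at (185,255) and the pointers about 1.4 px further forward at row 280 or so. That leaves roughly 4.5 mm to roll. The side crop shows the bar just behind the top as well. I'll make one more short stroke, allowing about 2 mm for slip.

Emit:
servo_tool --translation '[[-0.004,0.057,0],[-0.004,0.057,0],[-0.004,0.056,0],[0,0,0.04],[0,0,0.04],[0,0,0.015],[0,0,0],[0,0,0]]' --turn '[[0,0,0],[0,0,0],[0,0,0],[0,0,0],[0,0,0],[0,0,0],[0,0,0],[0,0,0]]'

```text
clock: 11.1
tool_pos: [0.5083, -0.0319, 0.1192]
eef_rot: [-0.025, 1.0, 0.0, 0.001]
contact_force: [-0.6, -0.3, 0.8]
opening: 0.007
finger_force: 0.0
```

Emit:
servo_tool --translation '[[0,-0.007,0.01],[0,0,0.007],[0,0,0.001],[0,0,0],[0,0,0]]' --turn '[[0,0,0],[0,0,0],[0,0,0],[0,0,0],[0,0,0]]'

```text
clock: 11.72
tool_pos: [0.508, -0.0392, 0.1002]
eef_rot: [-0.025, 1.0, 0.0, 0.0]
contact_force: [0.2, -0.7, -0.2]
opening: 0.004
finger_force: 0.0
```

Emit:
servo_tool --translation '[[0,0,0.001],[0,0,0.0003],[0,0,0],[0.002,0,0],[0.002,0,0],[0.002,0,0],[0,0,0]]' --turn '[[0,0,0],[0,0,0],[0,0,0],[0,0,0],[0,0,0],[0,0,0],[0,0,0]]'

```text
clock: 12.6
tool_pos: [0.5023, -0.0396, 0.0992]
eef_rot: [-0.025, 1.0, 0.0, 0.001]
contact_force: [0.0, -0.2, 7.1]
opening: 0.005
finger_force: 3.2
```

Emit:
servo_tool --translation '[[0,0,-0.01],[0,0,-0.06],[0,-0.06,-0.06],[0,-0.06,0],[0,-0.06,0],[0,0,0],[0,0,0]]' --turn '[[0,0,0],[0,0,0],[0,0,0],[0,0,0],[0,0,0],[0,0,0],[0,0,0]]'

```text
clock: 13.48
tool_pos: [0.5094, -0.203, 0.2129]
eef_rot: [-0.025, 1.0, 0.001, -0.0]
contact_force: [0.5, -0.3, 0.1]
opening: 0.007
finger_force: 0.0
```

```bash
python3 look.py 6
```

```text
top 285.5088422882602 200.6397662921867 org 274 183
[[174 175 176 173 173 172 174 175 174]
 [165 162 160 160 160 162 163 173 173]
 [132 114 108 111 111 112 126 162 172]
 [102  73  67  67  65  67 100 158 173]
 [ 98  62  55  54  54  59  95 156 171]
 [103  61  52  54  51  55  95 151 171]
 [103  59  58  59  57  56  85 139 165]
 [104  75  85  98 100  93  99 135 165]
 [110  99 124 148 149 134 127 143 165]
 [108  95 102 109 113 106 109 137 166]
 [106  73  66  66  69  69  87 134 167]
 [104  64  57  58  54  57  77 131 162]
 [107  64  56  54  56  54  72 119 159]
 [108  66  56  56  55  56  71 115 157]
 [111  68  59  58  57  58  71 113 155]
 [122  90  86  84  85  84  90 120 154]
 [153 139 139 139 136 134 135 149 156]
 [177 174 172 171 167 165 161 159 148]]
side 270.74983876001073 172.6767656128116 org 259 155
```

View pics/w6.png

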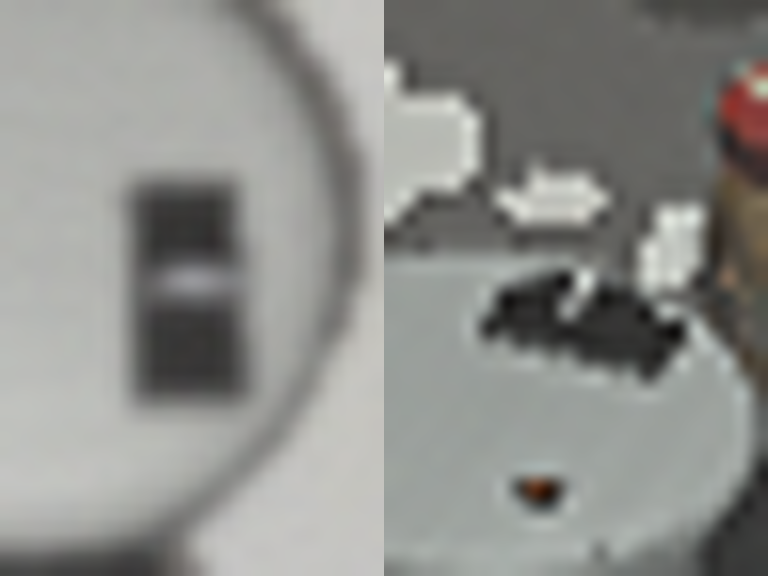

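The top crop shows the bar at (185,280) forming one continuous line with both pointers (row centroids 8.1 and 8.1), and the side crop agrees. The arm is clear of everything, so I'm handing in.

```bash
python3 -c "
from h import *
print(r.finish_job())"
```

```text
the job is handed in; nothing more can be done
None
```

The lid is latched shut, the browning wheel's bar is level with its pointers, the arm touched nothing else, and the job was handed in at about 13.6 s; no verdict was returned.

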